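# Turn a drying coaster over onto the plaster slab with the spatula

### The job

Take the spatula from its wooden stand and, with its blade, turn over the dark clay coaster that lies on the two drying sticks, so that it comes to lie flat and hollow side down on the plaster slab beside the sticks (it may overhang the slab's edge a little); do not touch the clay with your fingers. Then lay the spatula back in its stand as you found it, handle down in both notches, blade to the same end. Leave the other things on the table where they are.

Things in the scene. Friction and masses are not known exactly. Their poses are not given: they have to be found in the camera images.
- coaster: Dark clay coaster, 120 mm across, 12 mm thick, 0.14 to 0.24 kg: flat underside; on the other face a hollow 3 mm deep inside a 7 mm wide rim. Starts on the two sticks, hollow up. Origin: centre of the flat underside; z axis points out of the hollow face (up at the start, down when turned over).
- coaster_mid (a point): The middle of the coaster, 6 mm from both faces, on its axis.
- frame: Drying frame, fixed: plywood board 290 x 170 mm, 8 mm thick, carrying two sticks and a white plaster slab. Origin: on the table under the middle of the slab's upright face that looks at the sticks; z up, x level from the sticks to the slab. Board: x -135 to +155 mm. The coaster's middle starts at x = -62 to -74 mm, |y| up to 5 mm.
- slab_top (a point): Middle of the slab's top, 34 mm above the table; axes as the frame's. Slab: frame x 0 to 150 mm, y -82 to +82 mm; its near face stands 6 mm above the sticks and stops a coaster pushed along them.
- spatula: Cranked spatula, 198 mm long, 0.12 kg, starts lying in the stand. Origin: centre of the handle; x along it towards the blade, z up. Handle: wooden bar x -60 to +60 mm, 24 mm wide (y), 20 mm high. A steel shank leads forward and down to a flat blade, parallel to the handle: x +78 to +138 mm, 48 mm wide, 3 mm thick, its middle plane 40 mm below the handle's axis.
- spatula_tip (a point): Middle of the blade's front edge: 138 mm ahead of and 40 mm below the spatula's origin; axes as the spatula's.
- stand: Wooden stand, fixed. Origin: on the table under the middle of the seated handle; x as the seated spatula's (to the blade), z up. Base 150 x 80 x 10 mm; two plates 10 mm thick at x = -46 and +46 mm, 60 mm wide, each with a notch open at the top: floor 62 mm above the table and 31 mm wide, flaring to 43 mm at 86 mm. Seated, the handle's axis is 72 mm above the table, the blade 32 mm.
- tub: Bystander: white plastic tub with lid, 96 mm across, 100 mm tall. Origin: centre of underside. It and the stand change sides of the table.
- stack: Bystander: stack of three smaller dark coasters, 100 mm across, 33 mm tall. Origin: centre of underside.
- bowl: Bystander: terracotta bowl, 130 mm across, 55 mm tall. Origin: centre of underside.
- vase: Bystander: buff clay vase, 110 mm across, 150 mm tall. Origin: centre of underside.
- scraper: Bystander: flat wooden scraper lying on the table, 120 x 55 x 6 mm. Origin: centre of underside.
- sticks (a point): Middle of the gap between the two sticks at their tops, 28 mm above the table, 65 mm before the slab's face; axes as the frame's. Sticks: along x, frame x -130 to 0 mm, 10 mm wide, centred at y = -42 and +42 mm: 74 mm clear between them and 20 mm clear from the board up to the coaster's underside.
- slab_edge (a point): Middle of the slab's top edge next to the sticks (frame x = 0, height 34 mm). A coaster raised by its side away from the slab pivots on the sticks, its far rim sinking 13 mm between them, till it stands against the slab's face; pushed some 10 degrees past upright it tips over this edge and falls flat on the slab, overhanging it by about 20 mm.
Things that resemble listed ones, but are neither listed nor needed, are in the scene too. What is shaped like the stand but blue or green is not meant.

How it is judged:
On the way, in this order (a step that is already met when the one before it is completed fails the run):
1. the coaster is raised on edge by the spatula (contact force between spatula and coaster above 0.2 N and angle between coaster's own z axis and vertical between 0.5 and 1.6 rad), for 0.05 s.
2. the coaster lies turned over on the slab (angle between coaster's own z axis and vertical above 3 rad and linear speed of coaster below 0.03 m/s and z of coaster_mid in the frame of slab_top between 0.001 and 0.012 m), for 0.2 s.
At the end, for the whole second after the job is handed in: Coaster still, flat (8 deg), hollow side down on the slab top, its middle at least 10 mm inside the slab's edges; spatula released, at rest and level (8 deg) in both notches, blade to the original end, handle within 13 mm lengthways, 8 mm sideways and 5 mm in height of its seat (angle between coaster's own z axis and vertical above 3 rad and z of coaster_mid in the frame of slab_top between 0.001 and 0.012 m and x of coaster_mid in the frame of slab_top between -0.065 and 0.065 m and y of coaster_mid in the frame of slab_top between -0.07 and 0.07 m and linear speed of each of coaster, spatula below 0.02 m/s and x of spatula in the frame of stand between -0.013 and 0.013 m and y of spatula in the frame of stand between -0.008 and 0.008 m and z of spatula in the frame of stand between 0.067 and 0.077 m and x of spatula_tip in the frame of stand above 0.1 m and angle between spatula's own z axis and vertical below 0.15 rad); the robot touches nothing.
It fails at once if the fingers touch the coaster (contact force between the fingers and coaster above 0.5 N).
It fails at once if a bystander is disturbed (moved more than 30 mm) (distance of any of tub, stack, bowl, vase, scraper from where it was at the start of the episode above 0.03 m).
It also fails if it takes over 72 s, if anything falls off the work surface, if the arm or the gripper's body presses on something with over 40 N, if the wrist force passes 120 N, or if a joint passes its speed limit or range.

### The arm

A 7-joint arm with a two-finger parallel gripper is mounted at the origin on the work surface. World frame = base frame: x ahead of the robot, y to its left, z up, the work surface at z = 0. Lengths are in m, angles in rad, forces in N, time in s.
With the tool pointing down it reaches from about 0.425 to 0.975 m from the base axis. Payload 16.7 kg.
Tool frame: the origin (TCP) lies at the very end of the fingers, on their centre line; the grasp point (between the pads) lies behind it (grasp_offset is the z of the grasp point in the tool frame, in m); z points along the fingers, y is the direction in which the jaws open and shut (so a half turn about z gives the same grasp; the last joint's range is limited). The gripper opens to 85 mm and grips with 20 to 120 N. Pads are 22 mm wide; open, the fingers measure 114 mm over their backs; the gripper's body (76 mm by 85 mm) begins 54 mm behind the grasp point. The pads swing forward as they close: fully open they stand 13 mm farther back than shut.
Start: joints at [-1.282, 0.426, 0.074, 1.606, -0.034, 1.111, -0.067], TCP at [0.287, 0.611, 0.231] pointing down, gripper open.
Joint ranges: [-2.85, 2.85], [-0.5, 2.14], [-1.23, 1.37], [0.21, 2.46], [-1.02, 4.16], [0.16, 2.05], [-2.73, 2.73]. Speed limits (rad/s): [1.89, 1.89, 2.39, 2.39, 3.01, 3.01, 3.01].

### API

Orientations are given as a unit quaternion [w, x, y, z].
In Python, from plant import observe, get_image, camera_model, close_job, look_for, regions_of, grasp_offset gives the robot as it stands.
- The arm moves only by the shell command python3 -m jog 'ROWS'. ROWS is JSON, a list of rows, each an object with "angular": the turn, a rotation vector about the tool's x, y, z as a fraction of full scale, a list of three; "linear": the shift along the tool's x, y, z as a fraction of full scale, a list of three; "claw": the opening, from -1 (shut) to 1 (fully open). In form: [{"angular": [ax, ay, az], "linear": [x, y, z], "claw": claw}, ...]. A call has 1 to 20 rows; each row is the pose to reach, as a shift and turn from the pose commanded when the call began, along the tool's axes at that moment, turning the shorter way round; what a row does not reach only later rows make up. Full scale, the value 1, is 150 mm for a shift and 180 degrees for a turn. A row lasts 1/12 s, in which the tool goes at most 41.7 mm and 7.16 degrees, less where a joint would pass 70% of its speed; a pose out of reach is approached as far as the arm can. A call with a number of a shift or a turn outside -1 to 1 is refused whole. A call with a gripper value outside its range is refused whole. The fingers move at their own pace and stop on an object; the grip force is fixed at half the most. Time passes only in rows, so rows that repeat a pose let the fingers close. It gives the time, the measured TCP pose, the force and the opening at its end, in the units of the state.
- observe(): the state, without advancing time (a new reading comes with each control period).
- get_image(name): name is "scene" or "top" or "wrist"; returns the picture (384x512x3 uint8, red, green, blue); there is no depth.
- camera_model(name): a dict with "fx", "fy", "cx", "cy" (pixels), "origin" and "orientation" of the camera in the world. Camera axes: x right, y down, z forward; pixel columns grow to the right and rows downward; lengths in m; the calibration is good to about 2 mm. A picture is of the moment at which its call begins: read the wrist's pose just before it. camera_model takes no time and is no camera call; for the wrist camera it gives the pose at the moment of the call.
- close_job(): hands the job in, once; it reports no verdict.
Trained networks look in the newest picture that a camera, given by its name, has taken for a name from the list of things; names that differ only in an ending like _2 or _b are one class to them, and where a whole thing is asked for, a point or a joint stands for the part that bears it (a point fixed in the world has none). Each returns a list of dicts, best first, with "conf" (0 to 1); they miss things now and then, are a little off and sometimes report something else, mostly with a low value. They report only what shows in the picture. A call takes as long as a camera call. They do not tell look-alikes from the thing itself.
- look_for(name, camera): "bbox" ([centre column, centre row, width, height] in pixels, round what is visible of it).
- regions_of(name, camera): "mask" (384x512 bool, what is visible of it) and "bbox" ([centre column, centre row, width, height] in pixels, round what is visible of it).
The state is a dict: "time_s": time; "joint_positions": joint angles; "joint_vel": joint speeds; "joint_torque": joint torques, N m; "ee_pos": TCP position; "orientation": TCP orientation; "ft_force": force on the tool from outside, world axes, zero at the start; "torque": the same for the moment, N m; "finger_gap": finger opening in m.
Only numpy, scipy, OpenCV 4.12 (cv2) and the standard library are available. Lean on these libraries where they do the work, as an engineer would, in place of code of your own. Each camera call takes 0.05 s, during which the arm holds its last target.

## Working session

There is one attempt and no reset: what is moved stays moved. The work goes in short steps, Python scripts to look and compute and a shell command to move; the robot and the scene stay as the last step left them, time stands still between calls to the robot, and variables do not carry over. Pictures are saved under pics/ and viewed, and the job is handed in when it is done.

```bash
ls; mkdir -p pics
python3 - <<'E'
from plant import *
import cv2
print(observe()); print(grasp_offset)
for n in ["scene","top","wrist"]:
    m=camera_model(n); print(n,m)
    im=get_image(n); cv2.imwrite(f"pics/{n}0.png",im[:,:,::-1])
E
```

```text
pics
{'time_s': 0.0, 'joint_positions': array([-1.28153892,  0.42669456,  0.0738855 ,  1.60663723, -0.03408526,
        1.11082165, -0.06709697]), 'joint_vel': array([ 0.00027255,  0.00110709, -0.00011215,  0.00063838, -0.0019939 ,
        0.00012134, -0.00082257]), 'joint_torque': array([-1.11561309e-03, -9.49826932e+01,  3.76009718e+00, -4.63485897e+01,
        1.91727706e-02,  1.06511271e-02, -1.43026646e-04]), 'ee_pos': array([0.28661989, 0.6106516 , 0.23062329]), 'orientation': array([-8.19328530e-05,  2.17649820e-01,  9.76026707e-01, -6.45175188e-04]), 'ft_force': array([ 0.83841117, -0.25791955,  0.9452792 ]), 'torque': array([-0.00445998,  0.00499725,  0.04552787]), 'finger_gap': 0.08530842528665887}
-0.0187
scene {'fx': 418.6681503331069, 'fy': 418.6681503331069, 'cx': 250.89342424750853, 'cy': 191.3567651541707, 'origin': array([1.33258191, 0.19032441, 1.08865008]), 'orientation': array([-0.2248015 ,  0.58827208,  0.72885485, -0.26864636])}
top {'fx': 404.4707509940599, 'fy': 404.4707509940599, 'cx': 250.56947800497, 'cy': 187.92077662464268, 'origin': array([0.12757548, 0.01355081, 1.62865254]), 'orientation': array([ 0.07360468, -0.68520675,  0.72058721, -0.07634219])}
wrist {'fx': 285.8550887455795, 'fy': 285.8550887455795, 'cx': 253.27673196048224, 'cy': 186.9636975839228, 'origin': array([0.22218004, 0.64136774, 0.37285062]), 'orientation': array([0.12035991, 0.83572483, 0.53046646, 0.07538456])}
```

View pics/scene0.png

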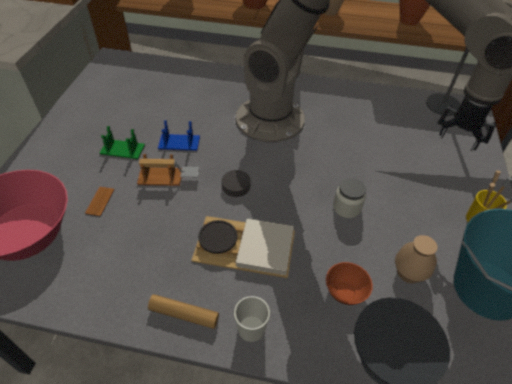

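View pics/top0.png

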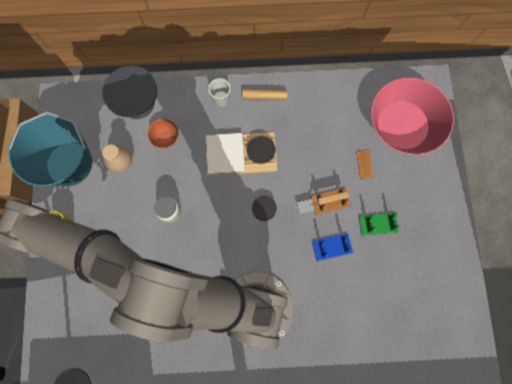

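Run:
```python
from plant import *
import cv2,numpy as np
for cam in ["scene","top"]:
    for n in ["coaster","frame","spatula","stand","tub","stack","bowl","vase","scraper"]:
        r=look_for(n,cam)
        print(cam,n,[(np.round(d['bbox']).astype(int).tolist(),round(d['conf'],2)) for d in r][:4])
```

```text
scene coaster [([220, 238, 40, 35], 0.93)]
scene frame [([243, 247, 101, 60], 0.8)]
scene spatula [([170, 167, 61, 19], 0.62)]
scene stand [([158, 171, 39, 32], 0.8), ([176, 135, 41, 32], 0.77), ([122, 144, 38, 30], 0.73)]
scene tub [([348, 198, 31, 40], 0.92)]
scene stack [([235, 184, 28, 22], 0.92), ([219, 238, 41, 35], 0.67)]
scene bowl [([348, 283, 48, 43], 0.88)]
scene vase [([419, 260, 39, 48], 0.65)]
scene scraper [([347, 284, 48, 47], 0.61), ([99, 200, 27, 30], 0.6)]
top coaster [([260, 149, 29, 30], 0.96)]
top frame [([242, 152, 69, 50], 0.64)]
top spatula [([323, 204, 51, 20], 0.94)]
top stand [([379, 226, 43, 24], 0.8), ([334, 246, 39, 25], 0.73), ([331, 202, 36, 21], 0.58)]
top tub [([168, 209, 23, 27], 0.62), ([241, 153, 70, 45], 0.35)]
top stack [([265, 207, 24, 25], 0.91)]
top bowl [([164, 133, 36, 34], 0.89)]
top vase [([117, 158, 33, 28], 0.75)]
top scraper [([365, 164, 16, 29], 0.78)]
```

Scene and top agree. Three things are shaped like the stand: brown (scene 158,171 / top 331,202), blue (176,135 / 334,246) and green (122,144 / 379,226). The brown one is meant, since it is neither blue nor green and holds the spatula, with the blade towards the frame. The coaster is at top (260,149), on the sticks, with the slab to its left. The small dark disc at (265,207) is the stack.

```bash
cat > h.py <<'E'
from plant import *
import numpy as np, cv2
from scipy.spatial.transform import Rotation as R
def rot(q): return R.from_quat(np.asarray(q)[[1,2,3,0]])
def proj(m,P):
    p=rot(m['orientation']).inv().apply(np.atleast_2d(P)-m['origin'])
    return np.c_[m['fx']*p[:,0]/p[:,2]+m['cx'],m['fy']*p[:,1]/p[:,2]+m['cy']]
def back(m,uv,z):
    uv=np.atleast_2d(np.asarray(uv,float))
    d=rot(m['orientation']).apply(np.c_[(uv[:,0]-m['cx'])/m['fx'],(uv[:,1]-m['cy'])/m['fy'],np.ones(len(uv))])
    return m['origin']+d*((z-m['origin'][2])/d[:,2])[:,None]
E
python3 - <<'E'
from h import *
m=camera_model("top"); s=camera_model("scene")
for n,p,z in [("coaster",(260,149),.04),("stack",(265,208),.02),("standtop",(333,199),.08),("blade",(306,207),.033),("tub",(168,209),.08),("bowl",(164,133),.04),("scraper",(365,164),.006),("vase",(117,158),.1)]:
    print(n,back(m,p,z)[0].round(3))
for n,p,z in [("coaster",(219,238),.04),("handle",(158,162),.08),("blade",(189,172),.033),("stack",(235,184),.02)]:
    print(n,back(s,p,z)[0].round(3))
t=cv2.imread("pics/top0.png"); c=cv2.resize(t[110:270,190:400],None,fx=3.8,fy=3.7,interpolation=cv2.INTER_CUBIC); cv2.imwrite("pics/topcrop.png",c)
t=cv2.imread("pics/scene0.png"); c=cv2.resize(t[125:285,90:300],None,fx=3.8,fy=3.7,interpolation=cv2.INTER_CUBIC); cv2.imwrite("pics/scenecrop.png",c)
E
```

```text
coaster [ 0.631 -0.048  0.04 ]
stack [ 0.389 -0.055  0.02 ]
standtop [ 0.401 -0.319  0.08 ]
blade [ 0.382 -0.219  0.033]
tub [0.394 0.323 0.08 ]
bowl [0.72  0.345 0.04 ]
scraper [ 0.555 -0.482  0.006]
vase [0.604 0.518 0.1  ]
coaster [ 0.642 -0.042  0.04 ]
handle [ 0.411 -0.314  0.08 ]
blade [ 0.391 -0.216  0.033]
stack [ 0.4  -0.05  0.02]
```

View pics/topcrop.png

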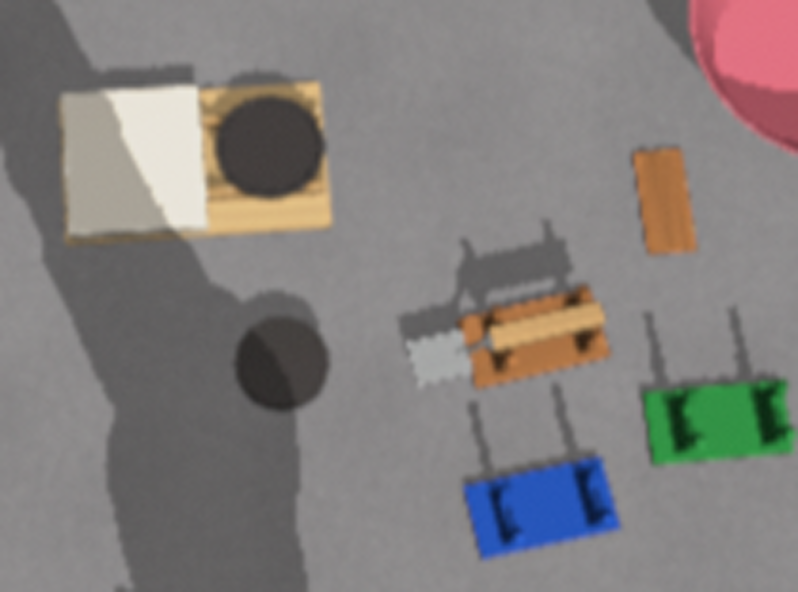

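View pics/scenecrop.png

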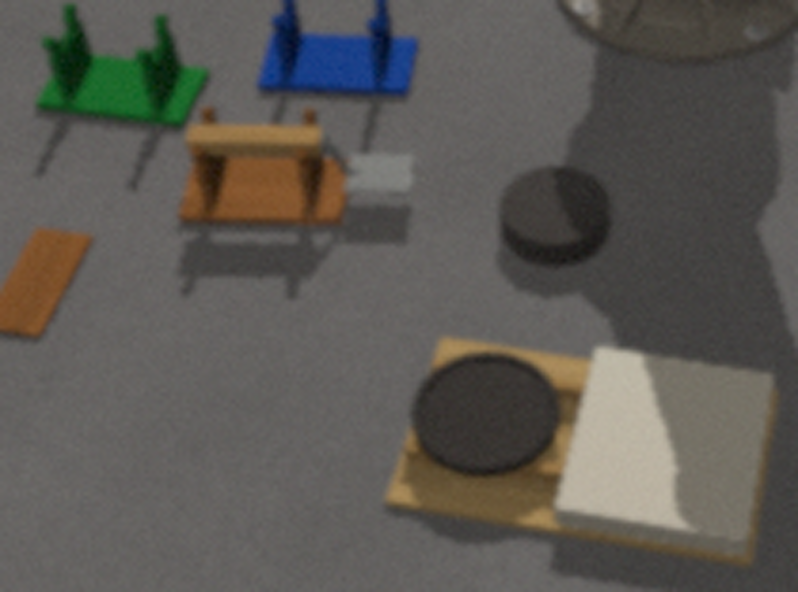

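```bash
python3 -m jog '[{"angular":[0,0,0.1],"linear":[-0.27,0,0],"claw":1},{"angular":[0,0,0.2],"linear":[-0.54,0,0],"claw":1},{"angular":[0,0,0.3],"linear":[-0.9,0,0],"claw":1},{"angular":[0,0,0.3],"linear":[-0.9,0,0],"claw":1},{"angular":[0,0,0.3],"linear":[-0.9,0,0],"claw":1},{"angular":[0,0,0.3],"linear":[-0.9,0,0],"claw":1},{"angular":[0,0,0.3],"linear":[-0.9,0,0],"claw":1},{"angular":[0,0,0.3],"linear":[-0.9,0,0],"claw":1}]'; python3 -c "
from h import *
o=observe();print(o['time_s'],o['ee_pos'],o['joint_positions']);print(rot(o['orientation']).as_matrix().round(3)); m=camera_model('wrist');print(rot(m['orientation']).as_matrix().round(3),m['origin'])"
```

```text
time_s: 1.72
ee_pos: [0.4091, 0.5536, 0.2313]
orientation: [-0.0, 0.64, 0.768, -0.0]
ft_force: [0.3, -0.6, -0.3]
finger_gap: 0.0853
1.7167 [0.4090707  0.55359192 0.23126019] [-1.24798114  0.4603345   0.30846709  1.5840825  -0.15040009  1.12070473
 -0.72215059]
[[-0.181  0.984 -0.   ]
 [ 0.984  0.181 -0.   ]
 [-0.    -0.    -1.   ]]
[[ 0.984  0.173  0.05 ]
 [ 0.18  -0.944 -0.277]
 [-0.001  0.282 -0.96 ]] [0.39633544 0.6240772  0.373424  ]
```

```bash
A='x'; python3 -m jog '[{"angular":[0,0,0],"linear":[-0.25,0.16,0],"claw":1},{"angular":[0,0,0],"linear":[-0.5,0.33,0],"claw":1},{"angular":[0,0,0],"linear":[-0.75,0.5,0],"claw":1},{"angular":[0,0,0],"linear":[-1,0.67,0],"claw":1},{"angular":[0,0,0],"linear":[-1,0.67,0],"claw":1}]' | head -2
python3 -m jog '[{"angular":[0,0,0],"linear":[-0.25,0.08,0],"claw":1},{"angular":[0,0,0],"linear":[-0.5,0.16,0],"claw":1},{"angular":[0,0,0],"linear":[-0.75,0.25,0],"claw":1},{"angular":[0,0,0],"linear":[-1,0.33,0],"claw":1},{"angular":[0,0,0],"linear":[-1,0.33,0],"claw":1}]' | head -2
python3 -m jog '[{"angular":[0,0,0],"linear":[-0.25,0,0],"claw":1},{"angular":[0,0,0],"linear":[-0.5,0,0],"claw":1},{"angular":[0,0,0],"linear":[-0.75,0,0],"claw":1},{"angular":[0,0,0],"linear":[-1,0,0],"claw":1},{"angular":[0,0,0],"linear":[-1,0,0],"claw":1}]' | head -2
python3 -m jog '[{"angular":[0,0,0],"linear":[-0.25,-0.08,0],"claw":1},{"angular":[0,0,0],"linear":[-0.5,-0.16,0],"claw":1},{"angular":[0,0,0],"linear":[-0.75,-0.25,0],"claw":1},{"angular":[0,0,0],"linear":[-1,-0.33,0],"claw":1},{"angular":[0,0,0],"linear":[-1,-0.33,0],"claw":1},{"angular":[0,0,0],"linear":[-1,-0.33,0],"claw":1}]'
python3 - <<'E'
from h import *
import pickle
m=camera_model("wrist"); im=get_image("wrist"); cv2.imwrite("pics/w1.png",im[:,:,::-1]); pickle.dump(m,open("w1.pkl","wb"))
print(m['origin'])
for n in ["coaster","frame"]: print(n,[(np.round(d['bbox'],1).tolist(),round(d['conf'],2)) for d in look_for(n,"wrist")][:2])
E
```

```text
time_s: 2.13
ee_pos: [0.5408, 0.4192, 0.2318]
time_s: 2.55
ee_pos: [0.6169, 0.2781, 0.2319]
time_s: 2.97
ee_pos: [0.6424, 0.1311, 0.232]
time_s: 3.47
ee_pos: [0.6205, -0.019, 0.2317]
orientation: [0.0, 0.639, 0.769, 0.0]
ft_force: [1.3, 1.5, -0.4]
finger_gap: 0.0855
[0.60745542 0.05143387 0.37388156]
coaster [([257.7, 188.7, 94.4, 99.0], 0.91)]
frame [([277.2, 117.8, 175.6, 235.5], 0.71), ([257.6, 188.5, 94.3, 96.2], 0.41)]
```

View pics/w1.png

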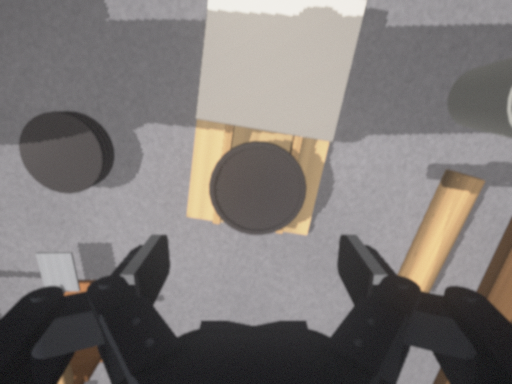

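Run:
```python
import cv2
t=cv2.imread("pics/w1.png"); cv2.imwrite("pics/w1c.png",cv2.resize(t[90:250,170:370],None,fx=3.75,fy=3.75,interpolation=cv2.INTER_CUBIC))
```

```text
(no output)
```

View pics/w1c.png

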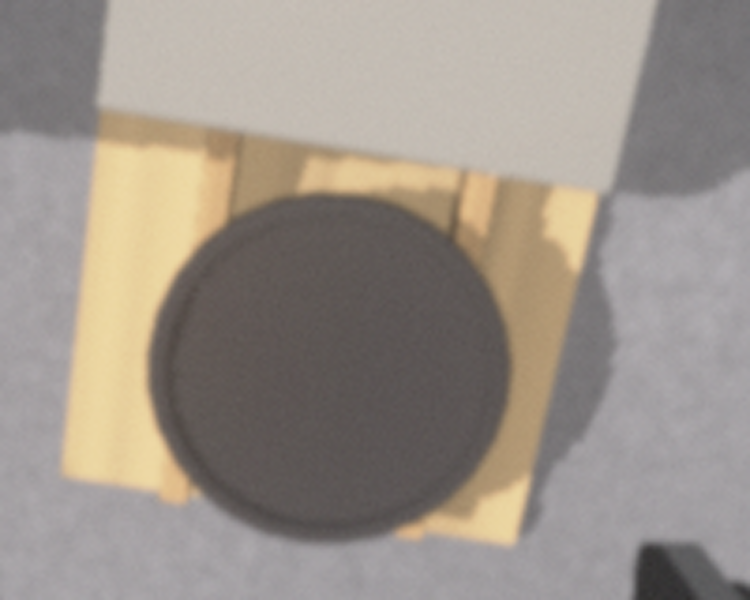

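```bash
cat > fit.py <<'E'
from h import *
import pickle
from scipy.optimize import least_squares
m=pickle.load(open("w1.pkl","rb"))
P=np.array([[0,.082,.034],[0,-.082,.034],[-.135,.085,.008],[-.135,-.085,.008]])
uv=np.array([[196.1,118.3],[332.1,140.7],[186.5,216.7],[307.9,235.3]])
def W(p,P): c,s=np.cos(p[2]),np.sin(p[2]); return np.c_[p[0]+c*P[:,0]-s*P[:,1],p[1]+s*P[:,0]+c*P[:,1],P[:,2]]
r=least_squares(lambda p:(proj(m,W(p,P))-uv).ravel(),[.63,.02,1.6])
print("frame",r.x.round(4),np.degrees(r.x[2]).round(2),r.fun.round(2))
c=back(m,(258,188.1),.040)[0]; d=c[:2]-r.x[:2]; t=r.x[2]
print("coaster",c,"in frame",np.cos(t)*d[0]+np.sin(t)*d[1],-np.sin(t)*d[0]+np.cos(t)*d[1])
E
python3 fit.py
```

```text
frame [0.6264 0.0241 1.5947] 91.37 [-0.91  0.21  1.15  0.49  0.11 -0.07 -0.38 -0.7 ]
coaster [ 0.63130304 -0.04539593  0.04      ] in frame -0.06959670870517533 -0.0031935832492038067
```

```bash
python3 -m jog '[{"angular":[0,0,0],"linear":[-0.17,-0.2,0],"claw":1},{"angular":[0,0,0],"linear":[-0.35,-0.4,0],"claw":1},{"angular":[0,0,0],"linear":[-0.52,-0.6,0],"claw":1},{"angular":[0,0,0],"linear":[-0.7,-0.8,0],"claw":1},{"angular":[0,0,0],"linear":[-0.7,-0.8,0],"claw":1},{"angular":[0,0,0],"linear":[-0.7,-0.8,0],"claw":1}]' |head -2
python3 -m jog '[{"angular":[0,0,0],"linear":[-0.17,-0.2,0],"claw":1},{"angular":[0,0,0],"linear":[-0.35,-0.4,0],"claw":1},{"angular":[0,0,0],"linear":[-0.52,-0.6,0],"claw":1},{"angular":[0,0,0],"linear":[-0.7,-0.8,0],"claw":1},{"angular":[0,0,0],"linear":[-0.7,-0.8,0],"claw":1},{"angular":[0,0,0],"linear":[-0.7,-0.8,0],"claw":1},{"angular":[0,0,0],"linear":[-0.7,-0.8,0],"claw":1}]'
python3 - <<'E'
from h import *
import pickle
m=camera_model("wrist"); im=get_image("wrist"); cv2.imwrite("pics/w2.png",im[:,:,::-1]); pickle.dump(m,open("w2.pkl","wb"))
print(m['origin'],observe()['joint_positions'])
for n in ["spatula","stand"]: print(n,[(np.round(d['bbox'],1).tolist(),round(d['conf'],2)) for d in look_for(n,"wrist")][:3])
cv2.imwrite("pics/w2b.png",cv2.resize(im[:,:,::-1],(800,600),interpolation=cv2.INTER_CUBIC))
E
```

```text
time_s: 4.12
ee_pos: [0.522, -0.1429, 0.2317]
time_s: 4.7
ee_pos: [0.4259, -0.2668, 0.2313]
orientation: [0.0, 0.636, 0.771, 0.0]
ft_force: [0.2, 0.8, 0.2]
finger_gap: 0.0854
[ 0.41245638 -0.19653912  0.37351541] [-0.11984868  0.15310637  0.61708612  2.01330777 -0.10464305  1.00561713
  0.7402436 ]
spatula [([224.5, 178.0, 40.2, 181.4], 0.72)]
stand [([229.2, 202.1, 61.8, 120.5], 0.92), ([135.1, 311.2, 76.2, 126.8], 0.82), ([74.2, 165.9, 118.3, 119.7], 0.61)]
```

View pics/w2b.png

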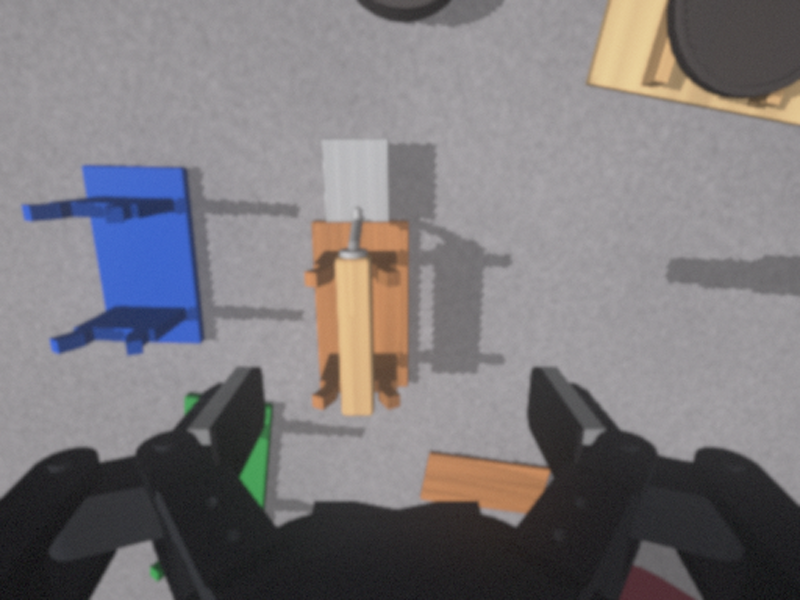

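Run:
```python
import cv2
t=cv2.imread("pics/w2.png"); cv2.imwrite("pics/w2c.png",cv2.resize(t[80:280,180:290],None,fx=3,fy=3,interpolation=cv2.INTER_CUBIC))
```

```text
(no output)
```

View pics/w2c.png

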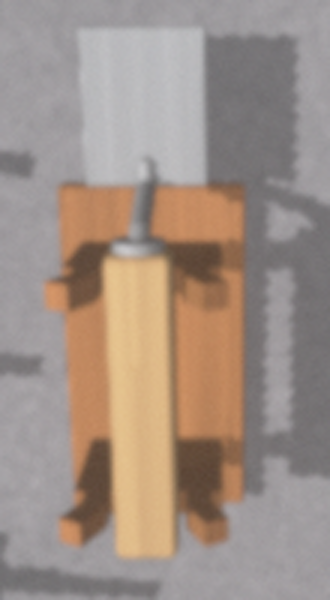

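```bash
cat > fit2.py <<'E'
from h import *
import pickle
from scipy.optimize import least_squares
m=pickle.load(open("w2.pkl","rb"))
def W(p,P): c,s=np.cos(p[2]),np.sin(p[2]); return np.c_[p[0]+c*P[:,0]-s*P[:,1],p[1]+s*P[:,0]+c*P[:,1],P[:,2]]
def fit(n,P,uv):
    P=np.array(P);uv=np.array(uv)/3+[180,80]
    r=least_squares(lambda p:(proj(m,W(p,P))-uv).ravel(),[.4,-.3,1.7])
    print(n,r.x.round(4),np.degrees(r.x[2]).round(2),r.fun.round(1))
hp=[[.06,.012,.082],[.06,-.012,.082],[-.06,.012,.082],[-.06,-.012,.082]]; hu=[(104,256),(171,256),(116,557),(176,557)]
bp=[[.138,.024,.0335],[.138,-.024,.0335]]; bu=[(78,28),(204,28)]
sp=[[.075,.04,.01],[.075,-.04,.01],[-.075,-.04,.01]]; su=[(60,185),(245,184),(244,498)]
fit("handle",hp,hu);fit("spatula",hp+bp,hu+bu);fit("stand",sp,su);fit("all",hp+bp+sp,hu+bu+su)
E
python3 fit2.py; python3 -c "
from h import *
o=observe();print(o['ee_pos']);print(rot(o['orientation']).as_matrix().round(4))"
```

```text
handle [ 0.4074 -0.3212  1.7616] 100.93 [-0.4 -0.6  0.4 -0.6 -0.4  0.8  0.4  0.8]
spatula [ 0.4074 -0.3219  1.7663] 101.2 [-0.7  0.   0.  -0.1 -0.2  1.3  0.5  1.2 -0.1 -0.9  0.6 -1.1]
stand [ 0.4074 -0.3207  1.7652] 101.14 [-1.  -0.6  0.6 -0.5  0.4  1.5]
all [ 0.4074 -0.3216  1.7665] 101.21 [-0.7 -0.2  0.1 -0.4 -0.1  1.1  0.6  1.  -0.  -1.1  0.6 -1.4 -1.1  0.1
  0.4  0.1  0.3  2. ]
[ 0.42574897 -0.26674637  0.23117904]
[[-1.912e-01  9.816e-01 -3.000e-04]
 [ 9.816e-01  1.912e-01 -1.000e-04]
 [-0.000e+00 -3.000e-04 -1.000e+00]]
```

```bash
python3 -m jog '[{"angular":[0,0,0],"linear":[-0.17,-0.095,0.2],"claw":1},{"angular":[0,0,0],"linear":[-0.334,-0.19,0.4],"claw":1},{"angular":[0,0,0],"linear":[-0.334,-0.19,0.54],"claw":1},{"angular":[0,0,0],"linear":[-0.334,-0.19,0.54],"claw":1},{"angular":[0,0,0],"linear":[-0.334,-0.19,0.54],"claw":1},{"angular":[0,0,0],"linear":[-0.334,-0.19,0.54],"claw":1}]'
python3 - <<'E'
from h import *
m=camera_model("wrist"); im=get_image("wrist"); cv2.imwrite("pics/w3.png",im[:,:,::-1])
o=observe(); T=rot(o['orientation']); 
print(o['ee_pos'],T.as_matrix().round(3).tolist()); d=np.array([.4074,-.3213,.05])-o['ee_pos']; print(T.inv().apply(d)/.15)
E
```

```text
time_s: 5.35
ee_pos: [0.4072, -0.3221, 0.1513]
orientation: [0.0, 0.636, 0.771, 0.0]
ft_force: [0.7, 0.1, 0.2]
finger_gap: 0.0853
[ 0.40733791 -0.32214641  0.15164031] [[-0.19, 0.982, 0.002], [0.982, 0.19, -0.0], [-0.001, 0.001, -1.0]]
[5.93487305e-03 4.86606777e-04 6.77599547e-01]
```

View pics/w3.png

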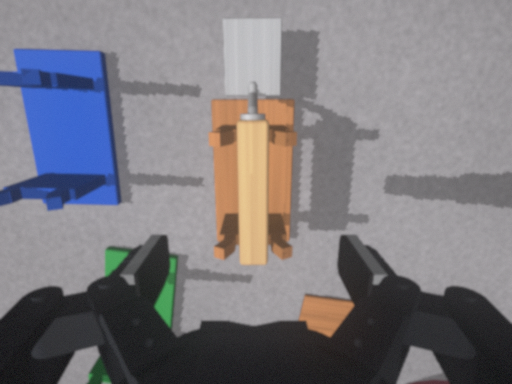

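```bash
python3 -m jog '[{"angular":[0,0,0],"linear":[0.006,0,0.2],"claw":1},{"angular":[0,0,0],"linear":[0.006,0,0.4],"claw":1},{"angular":[0,0,0],"linear":[0.006,0,0.55],"claw":1},{"angular":[0,0,0],"linear":[0.006,0,0.65],"claw":1},{"angular":[0,0,0],"linear":[0.006,0,0.678],"claw":1},{"angular":[0,0,0],"linear":[0.006,0,0.678],"claw":1},{"angular":[0,0,0],"linear":[0.006,0,0.678],"claw":0},{"angular":[0,0,0],"linear":[0.006,0,0.678],"claw":-0.5},{"angular":[0,0,0],"linear":[0.006,0,0.678],"claw":-1},{"angular":[0,0,0],"linear":[0.006,0,0.678],"claw":-1},{"angular":[0,0,0],"linear":[0.006,0,0.678],"claw":-1},{"angular":[0,0,0],"linear":[0.006,0,0.678],"claw":-1},{"angular":[0,0,0],"linear":[0.006,0,0.678],"claw":-1},{"angular":[0,0,0],"linear":[0.006,0,0.678],"claw":-1}]'
python3 - <<'E'
from h import *
im=get_image("wrist"); cv2.imwrite("pics/w4.png",im[:,:,::-1])
E
```

```text
time_s: 6.57
ee_pos: [0.4061, -0.3219, 0.0493]
orientation: [0.0, 0.637, 0.771, 0.0]
ft_force: [-1.6, 2.4, 12.5]
finger_gap: 0.0232
```

View pics/w4.png

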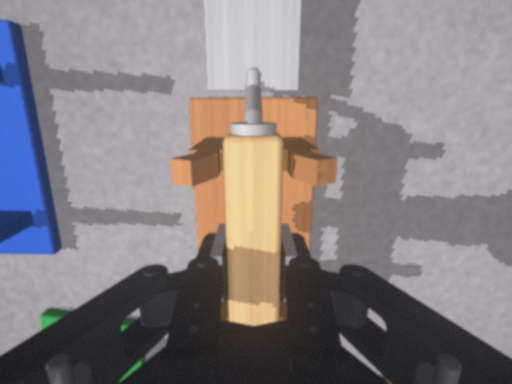

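```bash
python3 -m jog '[{"angular":[0,0,0],"linear":[0,0,-0.1],"claw":-1},{"angular":[0,0,0],"linear":[0,0,-0.3],"claw":-1},{"angular":[0,0,0],"linear":[0,0,-0.55],"claw":-1},{"angular":[0,0,0],"linear":[0,0,-0.8],"claw":-1},{"angular":[0,0,0],"linear":[0,0,-0.8],"claw":-1},{"angular":[0,0,0],"linear":[0,0,-0.8],"claw":-1},{"angular":[0,0,0],"linear":[0,0,-0.8],"claw":-1}]'
python3 - <<'E'
from h import *
im=get_image("wrist"); cv2.imwrite("pics/w5.png",im[:,:,::-1])
im=get_image("scene"); cv2.imwrite("pics/s5.png",cv2.resize(im[100:290,80:300,::-1],None,fx=3,fy=3))
o=observe(); print(o['ee_pos'],rot(o['orientation']).as_matrix().round(4).tolist(),o['ft_force'],o['torque'],o['joint_positions'])
E
```

```text
time_s: 7.2
ee_pos: [0.4058, -0.3213, 0.1684]
orientation: [-0.0, 0.637, 0.771, 0.0]
ft_force: [-0.7, 0.6, -1.7]
finger_gap: 0.0235
[ 0.40524543 -0.32131105  0.1675792 ] [[-0.1885, 0.9821, -0.0017], [0.9821, 0.1885, 0.0007], [0.001, -0.0015, -1.0]] [-0.88783999 -0.16322221 -1.88768146] [-0.02589641 -0.00795015  0.05559897] [ 0.00411118  0.28191873  0.64329524  2.04832807 -0.21783831  0.8791503
  0.9583755 ]
```

View pics/w5.png

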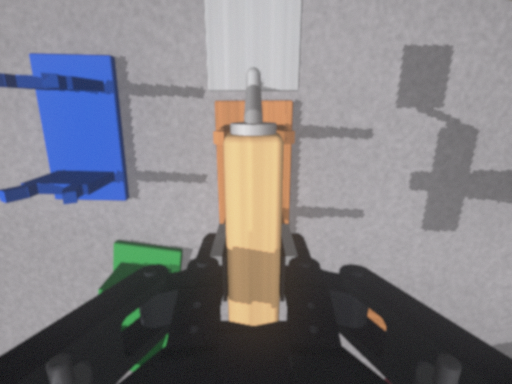

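View pics/s5.png

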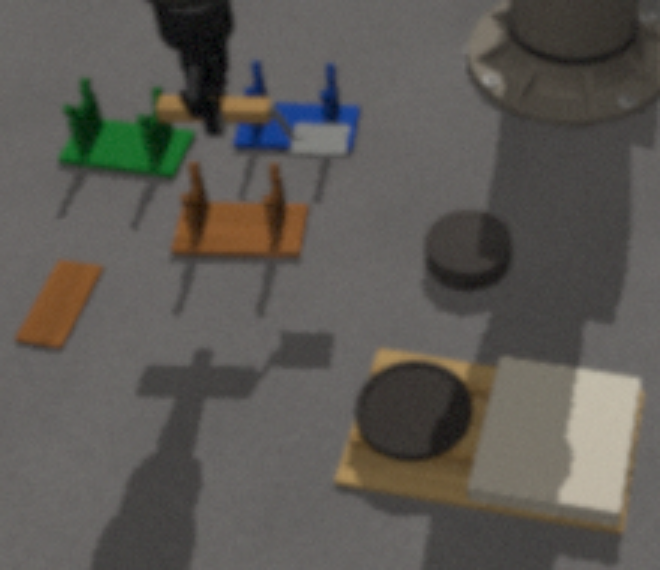

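```bash
python3 -m jog '[{"angular":[0,0,0],"linear":[0,0.15,0],"claw":-1},{"angular":[0,0,0],"linear":[0,0.35,0],"claw":-1},{"angular":[0,0,0],"linear":[0,0.55,0],"claw":-1},{"angular":[0,0,0],"linear":[0,0.78,0],"claw":-1},{"angular":[0,0,0],"linear":[0,0.78,0],"claw":-1},{"angular":[0,0,0],"linear":[0,0.78,0],"claw":-1}]' | head -2
python3 -m jog '[{"angular":[0,0,0.01],"linear":[0,0.15,0],"claw":-1},{"angular":[0,0,0.025],"linear":[0,0.35,0],"claw":-1},{"angular":[0,0,0.04],"linear":[0.01,0.55,0],"claw":-1},{"angular":[0,0,0.053],"linear":[0.02,0.78,0],"claw":-1},{"angular":[0,0,0.053],"linear":[0.02,0.78,0],"claw":-1},{"angular":[0,0,0.053],"linear":[0.02,0.78,0],"claw":-1},{"angular":[0,0,0.053],"linear":[0.02,0.78,0],"claw":-1}]'
cat > go.py <<'E'
from h import *
import sys
F=np.array([.6264,.0241]); t=1.5947
e=np.array([np.cos(t),np.sin(t)]); n=np.array([-np.sin(t),np.cos(t)])
o=observe(); T=rot(o['orientation']); M=T.as_matrix(); p=o['ee_pos']
tip=p+M@[.138,0,.0173]; d=tip[:2]-F
yaw=np.degrees(np.arctan2(M[1,0],M[0,0])); 
print("t",o['time_s'],"tip frame x,y,z mm",(d@e*1e3).round(1),(d@n*1e3).round(1),(tip[2]*1e3).round(1),"yaw-frame",(yaw-np.degrees(t)).round(2),"xaxis z",M[2,0].round(4),"yaxis z",M[2,1].round(4),"F",o['ft_force'].round(1),"gap",o['finger_gap'].round(4))
if len(sys.argv)>3:
    g=np.array(list(map(float,sys.argv[1:4])))/1e3
    w=np.r_[F+g[0]*e+g[1]*n,g[2]]-tip
    print("linear",(T.inv().apply(w)/.15).round(3))
E
python3 go.py -160 -2 17
```

```text
time_s: 7.8
ee_pos: [0.5216, -0.2988, 0.1666]
time_s: 8.38
ee_pos: [0.6336, -0.2755, 0.1674]
orientation: [-0.001, 0.699, 0.715, -0.001]
ft_force: [-0.1, 0.2, -1.3]
finger_gap: 0.0231Traceback (most recent call last):
  File "go.py", line 8, in <module>
    print("t",o['time_s'],"tip frame x,y,z mm",(d@e*1e3).round(1),(d@n*1e3).round(1),(tip[2]*1e3).round(1),"yaw-frame",(yaw-np.degrees(t)).round(2),"xaxis z",M[2,0].round(4),"yaxis z",M[2,1].round(4),"F",o['ft_force'].round(1),"gap",o['finger_gap'].round(4))
                                                                                                                                                                                                                                         ^^^^^^^^^^^^^^^^^^^^^
AttributeError: 'float' object has no attribute 'round'
```

```bash
sed -i "s/,\"gap\",o\['finger_gap'\].round(4)//" go.py; python3 go.py -160 -2 17
python3 - <<'E'
from h import *
import pickle
m=camera_model("wrist"); im=get_image("wrist"); cv2.imwrite("pics/w6.png",im[:,:,::-1]);pickle.dump(m,open("w6.pkl","wb"))
E
```

```text
t 8.3833 tip frame x,y,z mm -161.7 -0.3 150.1 yaw-frame -0.1 xaxis z -0.0001 yaxis z -0.0024 F [-0.1  0.2 -1.3]
linear [0.011 0.014 0.887]
```

View pics/w6.png

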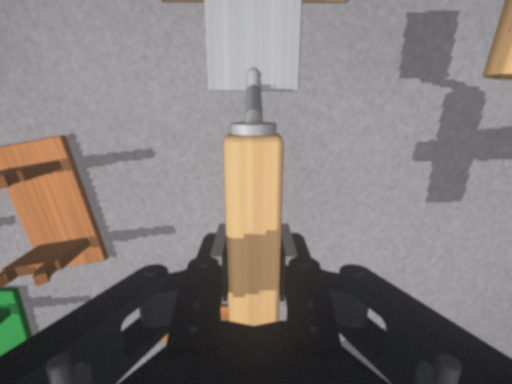

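```bash
python3 -m jog '[{"angular":[0,0,0],"linear":[0,0.014,0.2],"claw":-1},{"angular":[0,0,0],"linear":[0,0.014,0.4],"claw":-1},{"angular":[0,0,0],"linear":[0.011,0.014,0.6],"claw":-1},{"angular":[0,0,0],"linear":[0.011,0.014,0.75],"claw":-1},{"angular":[0,0,0],"linear":[0.011,0.014,0.85],"claw":-1},{"angular":[0,0,0],"linear":[0.011,0.014,0.887],"claw":-1},{"angular":[0,0,0],"linear":[0.011,0.014,0.887],"claw":-1},{"angular":[0,0,0],"linear":[0.011,0.014,0.887],"claw":-1},{"angular":[0,0,0],"linear":[0.011,0.014,0.887],"claw":-1}]' >/dev/null; python3 go.py -88 -2 17
python3 - <<'E'
from h import *
import pickle
im=get_image("wrist"); cv2.imwrite("pics/w7.png",im[:,:,::-1])
im=get_image("scene"); cv2.imwrite("pics/s7.png",cv2.resize(im[140:290,120:310,::-1],None,fx=4,fy=4,interpolation=cv2.INTER_CUBIC))
E
```

```text
t 9.1833 tip frame x,y,z mm -160.1 -4.5 19.8 yaw-frame -0.07 xaxis z -0.0007 yaxis z 0.0019 F [ 0.1 -0.1 -1.6]
linear [ 0.48  -0.017  0.018]
```

View pics/s7.png

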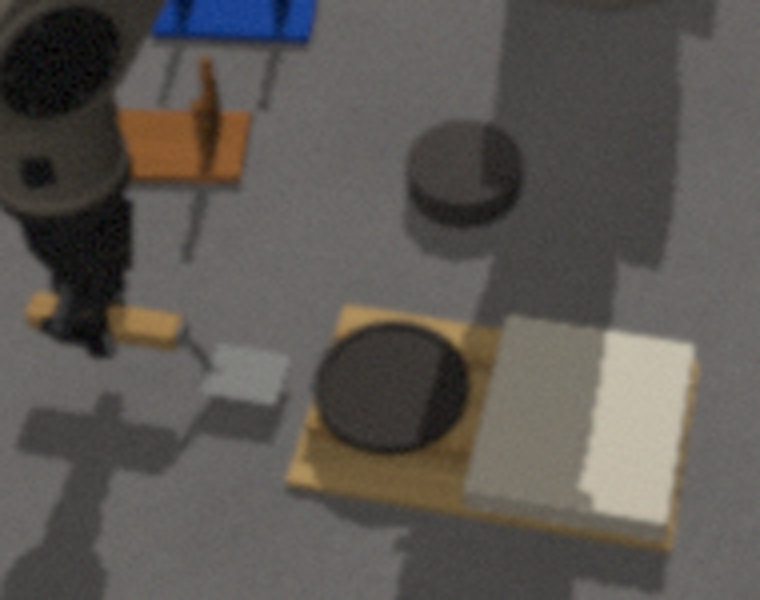

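View pics/w7.png

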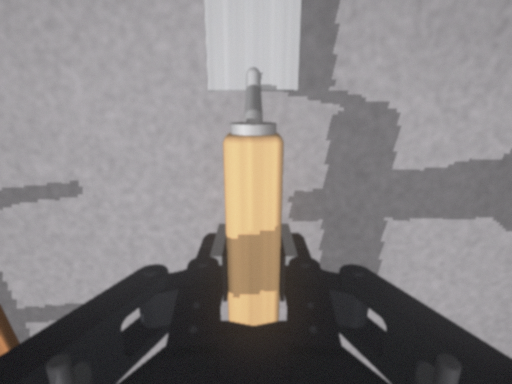

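```bash
python3 go.py -88 -3 17
python3 - <<'E'
from h import *
for i in range(3):
    im=get_image("scene"); print(observe()['ee_pos'].round(4))
# check tip, coaster in scene camera: predicted pixels
m=camera_model("scene"); t=1.5947;F=np.array([.6264,.0241])
f=lambda x,y,z:np.r_[F+x*np.array([np.cos(t),np.sin(t)])+y*np.array([-np.sin(t),np.cos(t)]),z]
P=[f(-.160,-.027,.0185),f(-.160,.021,.0185),f(-.135,.085,.008),f(-.135,-.085,.008),f(0,.082,.034),f(0,-.082,.034)]
print(((proj(m,P)-[120,140])*4).round(0).tolist())
E
```

```text
t 9.2833 tip frame x,y,z mm -159.8 -4.4 19.6 yaw-frame -0.06 xaxis z -0.0006 yaxis z 0.0018 F [-0.8 -0.8 -1.4]
linear [ 0.478 -0.01   0.017]
[ 0.6377 -0.2733  0.0368]
[ 0.6376 -0.2732  0.0365]
[ 0.6375 -0.2731  0.0363]
[[274.0, 403.0], [291.0, 353.0], [344.0, 303.0], [286.0, 480.0], [506.0, 311.0], [463.0, 487.0]]
```

```bash
python3 -m jog '[{"angular":[0,0,0],"linear":[0,-0.01,0.015],"claw":-1},{"angular":[0,0,0],"linear":[0.1,-0.01,0.02],"claw":-1},{"angular":[0,0,0],"linear":[0.2,-0.01,0.02],"claw":-1},{"angular":[0,0,0],"linear":[0.3,-0.01,0.02],"claw":-1},{"angular":[0,0,0],"linear":[0.4,-0.01,0.02],"claw":-1},{"angular":[0,0,0],"linear":[0.48,-0.01,0.02],"claw":-1},{"angular":[0,0,0],"linear":[0.48,-0.01,0.02],"claw":-1},{"angular":[0,0,0],"linear":[0.48,-0.01,0.02],"claw":-1}]'; python3 go.py -88 -3 17
python3 - <<'E'
from h import *
im=get_image("wrist"); cv2.imwrite("pics/w8.png",im[:,:,::-1])
im=get_image("scene"); cv2.imwrite("pics/s8.png",cv2.resize(im[140:290,120:310,::-1],None,fx=4,fy=4,interpolation=cv2.INTER_CUBIC))
E
```

```text
time_s: 10.1
ee_pos: [0.6343, -0.1997, 0.0327]
orientation: [-0.0, 0.698, 0.716, 0.0]
ft_force: [0.1, -0.1, -0.2]
finger_gap: 0.0232
t 10.1 tip frame x,y,z mm -85.9 -2.4 15.4 yaw-frame 0.06 xaxis z 0.0001 yaxis z 0.0001 F [ 0.1 -0.1 -0.2]
linear [-0.014  0.004 -0.011]
```

View pics/s8.png

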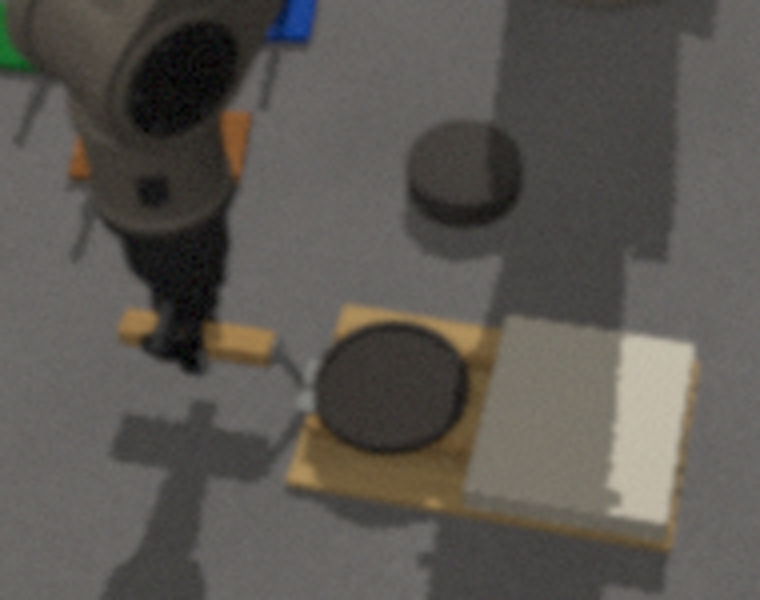

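View pics/w8.png

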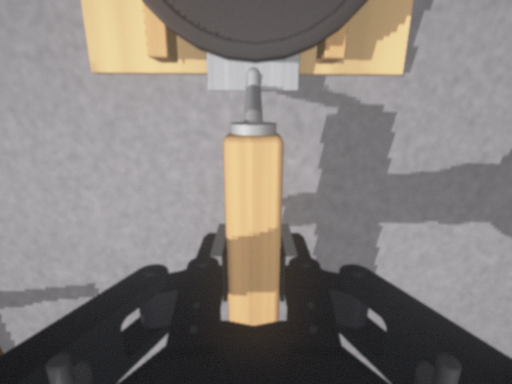

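```bash
python3 -m jog '[{"angular":[0,0,0],"linear":[0,0,-0.04],"claw":-1},{"angular":[0,0,0],"linear":[0,0,-0.073],"claw":-1},{"angular":[0,0,0],"linear":[0,0,-0.11],"claw":-1},{"angular":[0,0,0],"linear":[0,0,-0.147],"claw":-1},{"angular":[0,0,0],"linear":[0.01,0,-0.185],"claw":-1},{"angular":[0,0,0],"linear":[0.02,0,-0.22],"claw":-1},{"angular":[0,0,0],"linear":[0.035,0,-0.255],"claw":-1},{"angular":[0,0,0],"linear":[0.053,0,-0.287],"claw":-1},{"angular":[0,0,0],"linear":[0.072,0,-0.32],"claw":-1},{"angular":[0,0,0],"linear":[0.093,0,-0.347],"claw":-1},{"angular":[0,0,0],"linear":[0.12,0,-0.375],"claw":-1},{"angular":[0,0,0],"linear":[0.147,0,-0.4],"claw":-1},{"angular":[0,0,0],"linear":[0.177,0,-0.422],"claw":-1},{"angular":[0,0,0],"linear":[0.207,0,-0.443],"claw":-1},{"angular":[0,0,0],"linear":[0.207,0,-0.443],"claw":-1},{"angular":[0,0,0],"linear":[0.207,0,-0.443],"claw":-1}]'; python3 go.py -22 -3 95
python3 - <<'E'
from h import *
im=get_image("wrist"); cv2.imwrite("pics/w9.png",im[:,:,::-1])
im=get_image("scene"); cv2.imwrite("pics/s9.png",cv2.resize(im[140:290,120:310,::-1],None,fx=4,fy=4,interpolation=cv2.INTER_CUBIC))
E
```

```text
time_s: 11.53
ee_pos: [0.6334, -0.1697, 0.0992]
orientation: [0.0, 0.699, 0.715, 0.0]
ft_force: [-0.0, -1.1, -1.1]
finger_gap: 0.0232
t 11.5333 tip frame x,y,z mm -55.9 -2.4 81.9 yaw-frame -0.02 xaxis z -0.0 yaxis z 0.0003 F [-0.  -1.1 -1.1]
linear [ 0.226  0.004 -0.088]
```

View pics/s9.png

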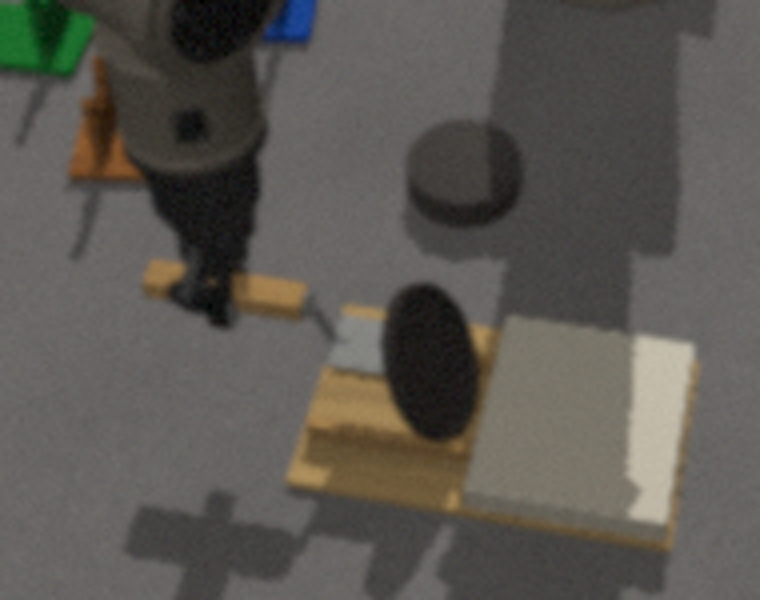

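View pics/w9.png

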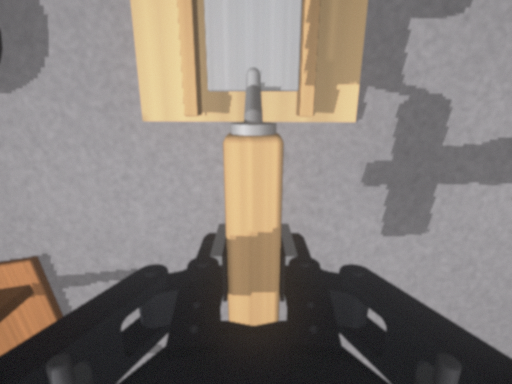

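```bash
python3 -m jog '[{"angular":[0,0,0],"linear":[0.027,0,-0.013],"claw":-1},{"angular":[0,0,0],"linear":[0.053,0,-0.027],"claw":-1},{"angular":[0,0,0],"linear":[0.087,0,-0.037],"claw":-1},{"angular":[0,0,0],"linear":[0.12,0,-0.047],"claw":-1},{"angular":[0,0,0],"linear":[0.153,0,-0.053],"claw":-1},{"angular":[0,0,0],"linear":[0.187,0,-0.06],"claw":-1},{"angular":[0,0,0],"linear":[0.22,0,-0.067],"claw":-1},{"angular":[0,0,0],"linear":[0.247,0,-0.073],"claw":-1},{"angular":[0,0,0],"linear":[0.273,0,-0.08],"claw":-1},{"angular":[0,0,0],"linear":[0.3,0,-0.087],"claw":-1},{"angular":[0,0,0],"linear":[0.327,0,-0.093],"claw":-1},{"angular":[0,0,0],"linear":[0.353,0,-0.1],"claw":-1},{"angular":[0,0,0],"linear":[0.38,0,-0.107],"claw":-1},{"angular":[0,0,0],"linear":[0.407,0,-0.113],"claw":-1},{"angular":[0,0,0],"linear":[0.433,0,-0.12],"claw":-1},{"angular":[0,0,0],"linear":[0.46,0,-0.12],"claw":-1},{"angular":[0,0,0],"linear":[0.46,0,-0.12],"claw":-1},{"angular":[0,0,0],"linear":[0.46,0,-0.12],"claw":-1},{"angular":[0,0,0],"linear":[0.46,0,-0.12],"claw":-1},{"angular":[0,0,0],"linear":[0.46,0,-0.12],"claw":-1}]'; python3 go.py -22 -3 95
python3 - <<'E'
from h import *
im=get_image("wrist"); cv2.imwrite("pics/w10.png",im[:,:,::-1])
im=get_image("scene"); cv2.imwrite("pics/s10.png",cv2.resize(im[140:290,120:310,::-1],None,fx=4,fy=4,interpolation=cv2.INTER_CUBIC))
E
```

```text
time_s: 13.3
ee_pos: [0.6316, -0.1014, 0.117]
orientation: [0.0, 0.699, 0.715, -0.0]
ft_force: [0.5, -0.2, -1.9]
finger_gap: 0.0232
t 13.3 tip frame x,y,z mm 12.4 -2.3 99.7 yaw-frame -0.07 xaxis z -0.0002 yaxis z -0.0001 F [ 0.5 -0.2 -1.9]
linear [-0.229  0.005  0.031]
```

View pics/s10.png

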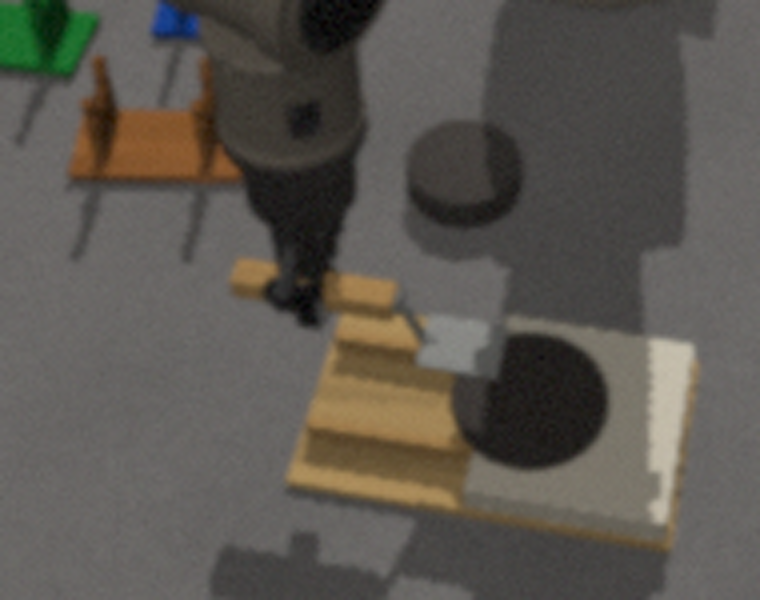

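The coaster has fallen over onto the slab, with its centre at crop (530,400), and the blade hangs clear above it. I'll measure where it lies, then raise the spatula and back away.

```bash
python3 -m jog '[{"angular":[0,0,0],"linear":[0,0,-0.1],"claw":-1},{"angular":[0,0,0],"linear":[-0.1,0,-0.3],"claw":-1},{"angular":[0,0,0],"linear":[-0.3,0,-0.4],"claw":-1},{"angular":[0,0,0],"linear":[-0.5,0,-0.4],"claw":-1},{"angular":[0,0,0],"linear":[-0.75,0,-0.4],"claw":-1},{"angular":[0,0,0],"linear":[-1,0,-0.4],"claw":-1},{"angular":[0,0,0],"linear":[-1,0,-0.4],"claw":-1},{"angular":[0,0,0],"linear":[-1,0,-0.4],"claw":-1}]'
python3 - <<'E'
from h import *
F=np.array([.6264,.0241]); t=1.5947
e=np.array([np.cos(t),np.sin(t)]); n=np.array([-np.sin(t),np.cos(t)])
for c in ["scene","top"]:
    im=get_image(c); m=camera_model(c); cv2.imwrite(f"pics/{c}11.png",im[:,:,::-1])
    for d in look_for("coaster",c)[:2]:
        p=back(m,d['bbox'][:2],.046)[0]; print(c,np.round(d['bbox'],1),round(d['conf'],2),((p[:2]-F)@e).round(4),((p[:2]-F)@n).round(4))
im=cv2.imread("pics/scene11.png");cv2.imwrite("pics/s11.png",cv2.resize(im[140:290,120:310],None,fx=4,fy=4,interpolation=cv2.INTER_CUBIC))
E
```

```text
time_s: 14.07
ee_pos: [0.6341, -0.2545, 0.177]
orientation: [0.0, 0.701, 0.714, -0.001]
ft_force: [0.7, -0.2, -1.3]
finger_gap: 0.0232
scene [252.9 242.   39.5  35.3] 0.65 0.0376 -0.0123
top [233.8 151.1  30.7  28.1] 0.61 0.0353 -0.0002
```

View pics/s11.png

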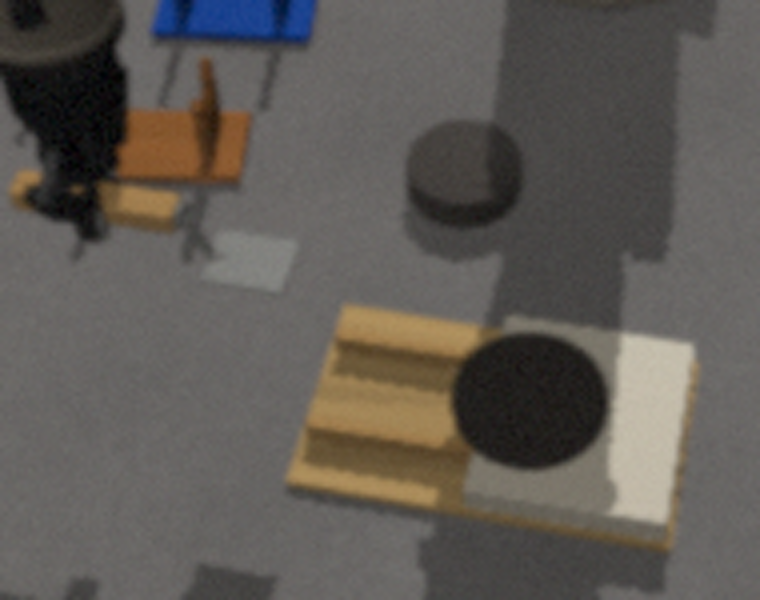

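```bash
python3 -m jog '[{"angular":[0,0,0],"linear":[-0.05,-0.15,0],"claw":-1},{"angular":[0,0,0],"linear":[-0.1,-0.35,0],"claw":-1},{"angular":[0,0,0],"linear":[-0.15,-0.55,0],"claw":-1},{"angular":[0,0,0],"linear":[-0.2,-0.77,0],"claw":-1},{"angular":[0,0,0],"linear":[-0.2,-0.77,0],"claw":-1},{"angular":[0,0,0],"linear":[-0.2,-0.77,0],"claw":-1}]' | head -2
python3 -m jog '[{"angular":[0,0,-0.01],"linear":[-0.05,-0.15,0],"claw":-1},{"angular":[0,0,-0.025],"linear":[-0.1,-0.35,0],"claw":-1},{"angular":[0,0,-0.04],"linear":[-0.15,-0.55,0],"claw":-1},{"angular":[0,0,-0.053],"linear":[-0.21,-0.76,0],"claw":-1},{"angular":[0,0,-0.053],"linear":[-0.21,-0.76,0],"claw":-1},{"angular":[0,0,-0.053],"linear":[-0.21,-0.76,0],"claw":-1},{"angular":[0,0,-0.053],"linear":[-0.21,-0.76,0],"claw":-1},{"angular":[0,0,-0.053],"linear":[-0.21,-0.76,0],"claw":-1}]'
cat > ret.py <<'E'
from h import *
o=observe(); T=rot(o['orientation']); M=T.as_matrix(); p=o['ee_pos']
print(o['time_s'],p.round(4),"yaw",np.degrees(np.arctan2(M[1,0],M[0,0])).round(2),"tilt",M[2,:2].round(4),"F",o['ft_force'].round(1),"gap",o['finger_gap'])
for z in (.07,.0500): print(z,(T.inv().apply(np.array([.4064,-.3219,z])-p)/.15).round(3))
E
python3 ret.py
python3 - <<'E'
from h import *
im=get_image("wrist"); cv2.imwrite("pics/w12.png",im[:,:,::-1])
E
```

```text
time_s: 14.77
ee_pos: [0.5194, -0.2833, 0.1776]
time_s: 15.43
ee_pos: [0.4087, -0.3171, 0.1771]
orientation: [0.0, 0.636, 0.771, -0.0]
ft_force: [0.8, -1.0, -1.7]
finger_gap: 0.0232
15.4333 [ 0.4087 -0.3171  0.1771] yaw 100.97 tilt [-0.0003  0.0003] F [ 0.8 -1.  -1.7] gap 0.02316787541273441
0.07 [-0.028 -0.021  0.714]
0.05 [-0.028 -0.021  0.847]
```

View pics/w12.png

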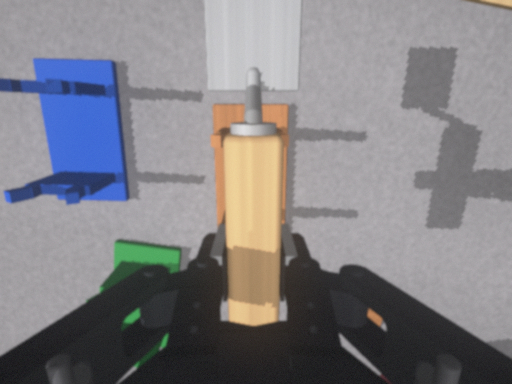

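```bash
python3 -m jog '[{"angular":[0,0,0],"linear":[-0.028,-0.021,0.2],"claw":-1},{"angular":[0,0,0],"linear":[-0.028,-0.021,0.4],"claw":-1},{"angular":[0,0,0],"linear":[-0.028,-0.021,0.58],"claw":-1},{"angular":[0,0,0],"linear":[-0.028,-0.021,0.6],"claw":-1},{"angular":[0,0,0],"linear":[-0.028,-0.021,0.6],"claw":-1},{"angular":[0,0,0],"linear":[-0.028,-0.021,0.6],"claw":-1},{"angular":[0,0,0],"linear":[-0.028,-0.021,0.6],"claw":-1}]' >/dev/null; python3 ret.py
python3 - <<'E'
from h import *
im=get_image("wrist"); cv2.imwrite("pics/w13.png",im[:,:,::-1])
E
python3 ret.py
```

```text
16.0667 [ 0.4057 -0.323   0.0885] yaw 100.87 tilt [-0.0012  0.0015] F [ 0.2  0.5 -1. ] gap 0.022955480444571057
0.07 [0.007 0.006 0.123]
0.05 [0.007 0.005 0.256]
16.1167 [ 0.4058 -0.323   0.0885] yaw 100.87 tilt [-0.0013  0.0019] F [ 0.4  0.1 -0.9] gap 0.022695436430239847
0.07 [0.006 0.005 0.123]
0.05 [0.007 0.005 0.257]
```

View pics/w13.png

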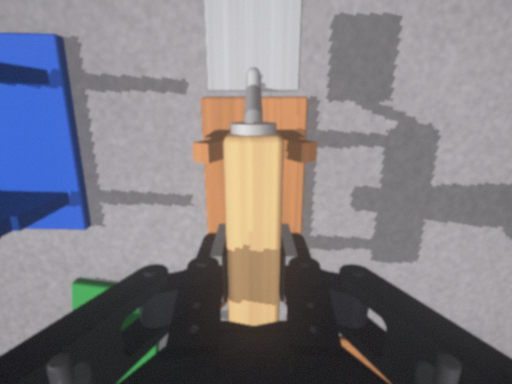

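```bash
python3 -m jog '[{"angular":[0,0,0],"linear":[0.006,0.005,0.06],"claw":-1},{"angular":[0,0,0],"linear":[0.006,0.005,0.12],"claw":-1},{"angular":[0,0,0],"linear":[0.006,0.005,0.17],"claw":-1},{"angular":[0,0,0],"linear":[0.006,0.005,0.21],"claw":-1},{"angular":[0,0,0],"linear":[0.006,0.005,0.24],"claw":-1},{"angular":[0,0,0],"linear":[0.006,0.005,0.25],"claw":-1},{"angular":[0,0,0],"linear":[0.006,0.005,0.25],"claw":-1},{"angular":[0,0,0],"linear":[0.006,0.005,0.25],"claw":-1},{"angular":[0,0,0],"linear":[0.006,0.005,0.25],"claw":-1}]' >/dev/null; python3 ret.py
python3 - <<'E'
from h import *
im=get_image("wrist"); cv2.imwrite("pics/w14.png",im[:,:,::-1])
E
```

```text
16.8667 [ 0.4053 -0.3216  0.0494] yaw 100.85 tilt [-0.     -0.0002] F [ 0.4 -0.3 -1.3] gap 0.02313642720666211
0.07 [-0.003  0.007 -0.137]
0.05 [-0.003  0.007 -0.004]
```

View pics/w14.png

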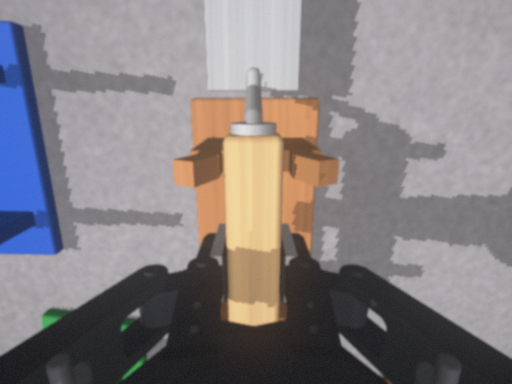

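```bash
python3 -m jog '[{"angular":[0,0,0],"linear":[0,0.003,0.007],"claw":-1},{"angular":[0,0,0],"linear":[0,0.003,0.012],"claw":-1},{"angular":[0,0,0],"linear":[0,0.003,0.012],"claw":-1},{"angular":[0,0,0],"linear":[0,0.003,0.012],"claw":-0.4},{"angular":[0,0,0],"linear":[0,0.003,0.012],"claw":-0.2},{"angular":[0,0,0],"linear":[0,0.003,0.012],"claw":0.2},{"angular":[0,0,0],"linear":[0,0.003,0.012],"claw":0.6},{"angular":[0,0,0],"linear":[0,0.003,0.012],"claw":1},{"angular":[0,0,0],"linear":[0,0.003,0.012],"claw":1},{"angular":[0,0,0],"linear":[0,0.003,0.012],"claw":1},{"angular":[0,0,0],"linear":[0,0.003,0.012],"claw":1},{"angular":[0,0,0],"linear":[0,0.003,0.012],"claw":1}]'
python3 - <<'E'
from h import *
im=get_image("wrist"); cv2.imwrite("pics/w15.png",im[:,:,::-1])
E
```

```text
time_s: 17.92
ee_pos: [0.4057, -0.3215, 0.0477]
orientation: [-0.0, 0.637, 0.771, -0.0]
ft_force: [0.2, -0.7, -0.2]
finger_gap: 0.0856
```

View pics/w15.png

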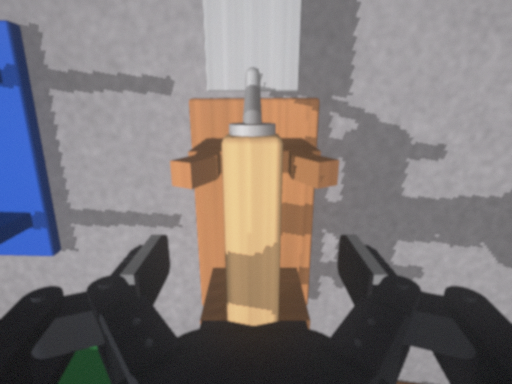

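The spatula is released and the handle is seated between the plates. I'll go up and back to the spot where I first measured the stand.

```bash
python3 -m jog '[{"angular":[0,0,0],"linear":[0,0,-0.15],"claw":1},{"angular":[0,0,0],"linear":[0,0,-0.4],"claw":1},{"angular":[0,0,0],"linear":[0,0,-0.7],"claw":1},{"angular":[0,0,0],"linear":[0.1,0,-0.9],"claw":1},{"angular":[0,0,0],"linear":[0.3,0.15,-1],"claw":1},{"angular":[0,0,0],"linear":[0.34,0.19,-1],"claw":1},{"angular":[0,0,0],"linear":[0.34,0.19,-1],"claw":1},{"angular":[0,0,0],"linear":[0.34,0.19,-1],"claw":1},{"angular":[0,0,0],"linear":[0.34,0.19,-1],"claw":1}]'
python3 -m jog '[{"angular":[0,0,0],"linear":[0,0,-0.1],"claw":1},{"angular":[0,0,0],"linear":[0,0,-0.22],"claw":1},{"angular":[0,0,0],"linear":[0,0,-0.22],"claw":1},{"angular":[0,0,0],"linear":[0,0,-0.22],"claw":1}]'
python3 - <<'E'
from h import *
import pickle
m=camera_model("wrist"); im=get_image("wrist"); pickle.dump(m,open("w16.pkl","wb")); cv2.imwrite("pics/w16.png",im[:,:,::-1]);cv2.imwrite("pics/w16c.png",cv2.resize(im[80:280,180:290,::-1],None,fx=3,fy=3,interpolation=cv2.INTER_CUBIC))
for c in ["scene","top"]:
    im=get_image(c); cv2.imwrite(f"pics/{c}16.png",im[:,:,::-1])
print(observe()['ee_pos'])
E
```

```text
time_s: 18.72
ee_pos: [0.4236, -0.2664, 0.1974]
orientation: [-0.0, 0.637, 0.771, -0.0]
ft_force: [-0.2, 0.1, 0.5]
finger_gap: 0.085
time_s: 19.05
ee_pos: [0.4239, -0.267, 0.2308]
orientation: [0.0, 0.638, 0.77, 0.0]
ft_force: [-0.4, 0.4, -0.2]
finger_gap: 0.0854
[ 0.42351313 -0.26623984  0.22990594]
```

View pics/w16c.png

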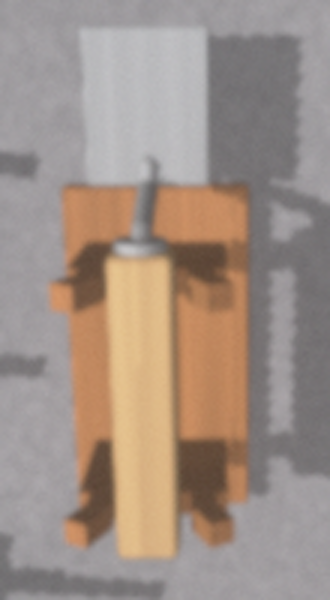

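View pics/scene16.png

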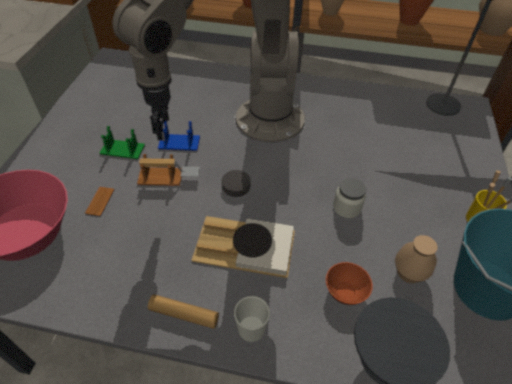

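The wrist crop matches the first one: the handle runs (104..172, 256) to (117..177, 557), the blade is at (80..206, 28) and the base front corners are at (62,185) and (248,184). The seat is therefore unchanged to about 1 mm. In the scene view the coaster lies on the slab at (252,241), smooth side up, and the bystanders are where they were. The robot is clear of everything.

```bash
python3 -c "
from plant import *
print(close_job())"
```

```text
the job is handed in; nothing more can be done
None
```

The coaster is turned over on the slab, the spatula is back in the brown stand, and the job is handed in after about 19 s of robot time. I slid the blade under the coaster between the sticks, raised it on edge against the slab's face and pushed it over the edge.

**Coaster:** It lies flat with its smooth underside up. Its centre is about 35–38 mm past the slab's near edge, so it overhangs by roughly 20 mm. The cameras disagreed on the sideways position (scene −12 mm, top 0 mm); both are well within the 70 mm allowed.

**Spatula:** In the last wrist picture the handle and blade sit in the stand within about 1 mm of where they started. It is released, with the blade to the original end. I did not measure its height or tilt separately.

**Bystanders:** They look unmoved in the last scene picture; I did not measure their positions again. No check failed, and handing in gave no verdict.

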